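# Test and reset the conveyor's mushroom stop

## Robot

A 6-joint arm with a two-finger parallel gripper is mounted at the origin on a cart in front of the work surface, level with it; the furniture and walls round the work are solid. World frame = base frame: x ahead of the robot, y to its left, z up, the work surface at z = 0. Lengths are in m, angles in rad, forces in N, time in s.
With the tool pointing down it reaches from about 0.375 to 0.975 m from the base axis. Payload 3.8 kg.
Tool frame: the origin (TCP) lies between the finger pads; the fingertips stand 19 mm ahead of it and the grasp point (between the pads) is the TCP (tip_reach is the distance from the TCP to the fingertips, in m); z points along the fingers, y is the line along which they close (so a half turn about z gives the same grasp; the last joint's range is limited). The gripper opens to 85 mm and grips with 20 to 120 N. Pads are 22 mm wide; open, the fingers measure 114 mm over their backs; the gripper's body (76 mm by 85 mm) begins 54 mm behind the grasp point. The pads swing forward as they close: fully open they stand 13 mm farther back than shut.
Start: joints at [-1.258, 0.264, 1.604, -0, 1.274, -0.037], TCP at [0.231, -0.634, 0.214] pointing down, gripper open.
Joint ranges: [-2.63, 2.63], [-0.94, 2.18], [0.31, 2.57], [-1.31, 4.45], [0, 2.66], [-2.55, 2.55]. Speed limits (rad/s): [2.57, 2.57, 3.14, 3.14, 3.14, 3.14].

## Interface

Orientations are given as a unit quaternion [x, y, z, w].
In Python, from plant import * gives the robot as it stands.
- The arm moves only by the shell command python3 -m creep 'ROWS' [FORCE]. ROWS is JSON, a list of rows, each a list of 7 numbers: the shift along the tool's x, y, z scaled (see below), then the turn, a rotation vector about the tool's x, y, z scaled (see below), then the opening, from 0 (shut) to 1 (fully open). In form: [[tx, ty, tz, rx, ry, rz, claw], ...]. A call has 1 to 8 rows; each row is the pose to reach, as a shift and turn from the pose commanded when the call began, along the tool's axes at that moment; what a row does not reach only later rows make up. The controller multiplies each number of a shift by 200 mm and each number of a turn by pi/4 rad. A row lasts 1/10 s, in which the tool goes at most 50 mm and 8.59 degrees, less where a joint would pass 70% of its speed; a pose out of reach is approached as far as the arm can. A call with a number of a shift or a turn outside -1 to 1 is refused whole. A call with a gripper value outside its range is refused whole. The fingers move at their own pace and stop on an object; FORCE is the grip in N (left out, the last holds). Time passes only in rows, so rows that repeat a pose let the fingers close. It gives the time, the measured TCP pose, the force, the opening and the grip force at its end, in the units of the state.
- read_state(): the state, without advancing time (a new reading comes with each control period).
- capture(name): name is "scene" or "top" or "wrist"; returns the picture (400x640x3 uint8, red, green, blue); there is no depth.
- get_calibration(name): a dict with "camera_matrix" (3x3 intrinsics, pixels), "R" (3x3) and "t" (3): a world point X has camera coordinates R X + t. Camera axes: x right, y down, z forward; pixel columns grow to the right and rows downward; lengths in m; the calibration is good to about 2 mm. A picture is of the moment at which its call begins: read the wrist's pose just before it. get_calibration takes no time and is no camera call; for the wrist camera it gives the pose at the moment of the call.
- finish_job(): hands the job in; it is judged then, once.
Trained networks look in the newest picture that a camera, given by its name, has taken for a name from the list of things; names that differ only in an ending like _2 or _b are one class to them, and where a whole thing is asked for, a point or a joint stands for the part that bears it (a point fixed in the world has none). Each returns a list of dicts, best first, with "p" (0 to 1); they miss things now and then, are a little off and sometimes report something else, mostly with a low value. They report only what shows in the picture. A call takes as long as a camera call. They do not tell look-alikes from the thing itself.
- search_frame(camera, label): "box" ([left, top, right, bottom] in pixels, round what is visible of it).
- trace(camera, label): "region" (400x640 bool, what is visible of it) and "box" ([left, top, right, bottom] in pixels, round what is visible of it).
The state is a dict: "clock": time; "joints": joint angles; "qd": joint speeds; "joint_efforts": joint torques, N m; "tool_pos": TCP position; "tcp_rot": TCP orientation; "ft_force": force on the tool from outside, world axes, zero at the start; "wrist_torque": the same for the moment, N m; "finger_gap": finger opening in m; "gripper_force": force on a finger pad.
Only numpy, scipy, OpenCV 4.12 (cv2) and the standard library are available. Lean on these libraries where they do the work, as an engineer would, in place of code of your own. Each camera call takes 0.05 s, during which the arm holds its last target. There are 200 camera calls.

## Task

Check the stop of the little specimen conveyor: press the black mushroom stop all the way in so that it latches down, then push its wing round clockwise until the head springs back up, and after that restart with a full press of the small round start button on the other box. Nothing needs to be gripped: do not pinch the wing, do not press start while the stop is in, and leave the rocks and the lens lying where they are. At the end both buttons are let go and up, and the wing has sprung back.

Things in the scene. Friction and masses are not known exactly. Their poses are not given: they have to be found in the camera images.
- stop_station: grey box 100x100x60 mm fixed to the worktop, carrying the mushroom stop on its lid. Origin: centre of its underside, so the mushroom's upright axis passes through it; its x axis points away from the robot at yaw 0, z up. A grey collar (radius 22, on a steel ring of radius 26) stands on the lid up to z = 72.
- stop_top (a point): top centre of the mushroom head: a black low dome of radius 30 and height 18 (underside 86, top 104 above the worktop when up). It moves down with the head.
- stop_press (a joint): how far the head is pushed in, m: 0 up, 0.008 fully in, where it stays latched by itself. The spring pushes back with about 10 N at first, less and less farther in; past 0.005 the head snaps down and latches.
- stop_twist (a joint): how far the head is turned clockwise seen from above, rad: 0 at rest, end stop 0.9, none anticlockwise. A light spring turns it back to 0 when let go. Turning the latched head cams it upward; at about 0.52 it springs up. It takes up to about 0.1 N m, or 2 N on the wing 54 mm from the axis.
- wing_mid (a point): point in the wing, 54 mm from the mushroom's axis, half-way up. The wing: one upright black plate, 8 thick, 18 high (level with the head, moving with it), standing out radially from the head's rim to 66 mm from the axis. At rest it points, in the station's frame, 0.45 rad to the -y side of -x (towards the robot, to its right); clockwise takes it through -x to the +y side. Under it is free air down to the lid at z = 60.
- wing_push_side: the half (4 thick) of the wing on the side that is pushed to turn the head clockwise, towards -y of the station at rest. Its origin lies on the mushroom's axis at worktop height when the head is up, not in the wing.
- wing_far_side: the other half (4 thick) of the wing, on the side away from the push. Its origin lies on the mushroom's axis at worktop height when the head is up, not in the wing.
- start_station: grey box 80x80x60 mm fixed to the worktop, carrying the small round start button on its lid. Origin: centre of its underside, z up.
- start_button_top (a point): centre of the top of the start button: flat grey cylinder of radius 14, top 78 mm above the worktop when up, standing out of a black ring of radius 22 whose top is at 72. It moves down with the button.
- start_button (a joint): how far the start button is pushed in, m: 0 up, 0.006 fully in (6 N); springs back when let go.
- feldspar_bit: pale pink rough bit of rock, 51x57x42 mm, loose on the worktop, front left; origin at the centre of its underside
- sulphur_bit: yellow rough bit of rock, 50x59x43 mm, loose on the worktop to the right of the stations; origin at the centre of its underside
- horn_coral: pale horn-shaped fossil standing on its broad end, 42x42x66 mm, loose between the two stations; origin at the centre of its underside
- mica_book: flat brown-grey bit of rock, 52x62x28 mm, loose on the worktop, front right; origin at the centre of its underside
- folding_lens: small brass-coloured folding lens, 27x70x10 mm, lying loose to the left of the stations; origin at the centre of its underside
- quartz_yellow: pale yellow rock, 59x68x57 mm, lying loose on the conveyor belt; origin at the centre of its underside
- gypsum_bit: white rock, 52x66x41 mm, lying loose on the conveyor belt; origin at the centre of its underside
Not all that is in view belongs to the job. Leave any blue look-alike of the start_station alone.

How it is judged:
By the outcome, as a careful person would: the job done as asked, in the order asked, and still so for the second after the job is handed in, with the robot touching nothing.
It also fails if it takes over 51 s, if anything falls off the work surface, if the arm or the gripper's body presses on something with over 40 N, if the wrist force passes 120 N, or if a joint passes its speed limit or range.

## Working session

There is one attempt and no reset: what is moved stays moved. The work goes in short steps, Python scripts to look and compute and a shell command to move; the robot and the scene stay as the last step left them, time stands still between calls to the robot, and variables do not carry over. Pictures are saved under pics/ and viewed, at most 12 in all, crops included, and the job is handed in when it is done.

```bash
mkdir -p pics; python3 - <<'E'
from plant import *
import cv2,numpy as np
for c in ["scene","top"]:
    im=capture(c); cv2.imwrite(f"pics/{c}1.png",im[:,:,::-1])
    for l in ["stop_station","stop_top","wing_mid","start_station","start_button_top","horn_coral"]:
        print(c,l,[(np.round(d["box"]).tolist(),round(d["p"],2)) for d in search_frame(c,l)][:3])
s=read_state();print(s)
E
```

```text
scene stop_station [([362.0, 166.0, 411.0, 217.0], 0.71), ([246.0, 169.0, 273.0, 196.0], 0.7)]
scene stop_top [([377.0, 166.0, 413.0, 189.0], 0.91)]
scene wing_mid [([380.0, 170.0, 409.0, 188.0], 0.72)]
scene start_station [([257.0, 217.0, 302.0, 265.0], 0.71), ([399.0, 222.0, 412.0, 238.0], 0.59), ([317.0, 148.0, 333.0, 168.0], 0.17)]
scene start_button_top []
scene horn_coral [([316.0, 207.0, 333.0, 228.0], 0.51)]
top stop_station [([382.0, 173.0, 426.0, 223.0], 0.86)]
top stop_top [([395.0, 184.0, 417.0, 221.0], 0.98), ([237.0, 248.0, 252.0, 266.0], 0.21)]
top wing_mid [([395.0, 184.0, 418.0, 218.0], 0.71)]
top start_station [([263.0, 182.0, 298.0, 218.0], 0.85), ([396.0, 187.0, 417.0, 221.0], 0.21), ([277.0, 122.0, 304.0, 148.0], 0.17)]
top start_button_top [([323.0, 191.0, 339.0, 204.0], 0.69), ([274.0, 194.0, 279.0, 202.0], 0.65), ([379.0, 266.0, 392.0, 279.0], 0.4)]
top horn_coral [([324.0, 190.0, 337.0, 203.0], 0.76)]
{'clock': 0.7, 'joints': array([-1.25789816e+00,  2.63826971e-01,  1.60393658e+00, -2.74373986e-05,
        1.27373681e+00, -3.68781854e-02]), 'qd': array([0.00022703, 0.000316  , 0.00015668, 0.00066506, 0.00094203,
       0.00028088]), 'joint_efforts': array([-8.73728441e-04, -5.14842868e+01, -3.67611659e+01, -2.71009576e-04,
        4.63390952e-04,  2.82743753e-05]), 'tool_pos': array([ 0.23132266, -0.63414378,  0.21386329]), 'tcp_rot': array([ 9.84745302e-01,  1.74001975e-01, -6.64469568e-06,  4.75132540e-05]), 'ft_force': array([0.23493799, 0.42387573, 0.08642495]), 'wrist_torque': array([0.03951638, 0.02166326, 0.00733728]), 'gripper_force': 0.0, 'finger_gap': 0.08550634511448728}
```

View pics/scene1.png

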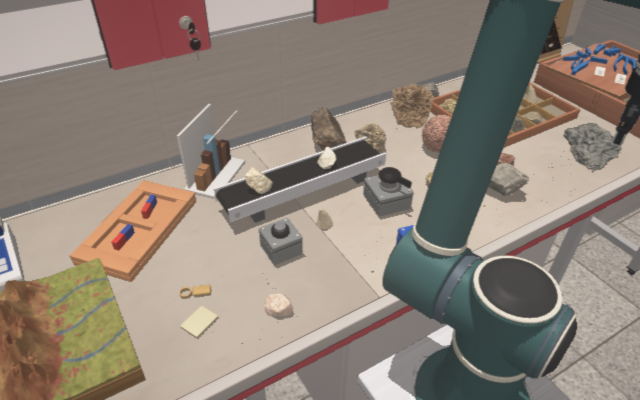

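View pics/top1.png

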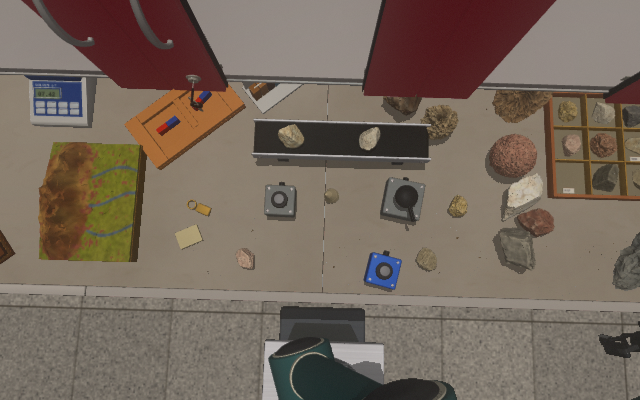

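The top view shows the grey stop box at (403,200), with a black mushroom and its wing pointing to (411,217). The grey start box is at (280,200). Things that could be mistaken for the start box: the blue box at (384,270), which I leave alone, and the coral at (331,196). I choose the grey boxes at (403,200) and (280,200), and check them in a close crop.

```bash
cat > h.py <<'E'
from plant import *
import cv2,numpy as np
from scipy.spatial.transform import Rotation as Ro
def ray(c,uv,z,cal=None):
    k=cal or get_calibration(c); K,R,t=[np.array(k[q]) for q in("camera_matrix","R","t")]
    d=R.T@np.linalg.solve(K,[uv[0],uv[1],1]); o=-R.T@t
    return o+d*(z-o[2])/d[2]
def proj(c,X,cal=None):
    k=cal or get_calibration(c); K,R,t=[np.array(k[q]) for q in("camera_matrix","R","t")]
    p=K@(R@np.array(X)+t); return p[:2]/p[2]
def rows(dX):  # world shift -> tool units
    s=read_state(); return np.round(Ro.from_quat(s["tcp_rot"]).inv().apply(dX)/0.2,3)
E
python3 - <<'E'
from h import *
im=capture("top")
cv2.imwrite("pics/crop1.png",cv2.resize(im[165:290,255:435],None,fx=4.4,fy=4.4,interpolation=cv2.INTER_CUBIC)[:,:,::-1])
for l,z in [("stop_station",.06),("stop_top",.1),("start_station",.06)]:
    d=trace("top",l)[0]; m=d["region"].astype(np.uint8)
    c,_=max([(c,cv2.contourArea(c)) for c in cv2.findContours(m,0,2)[0]],key=lambda a:a[1])
    r=cv2.minAreaRect(c); print(l,d["p"],d["box"],r); print([ray("top",p,z).round(4).tolist() for p in cv2.boxPoints(r)],ray("top",r[0],z))
k=get_calibration("top");print(k)
k=get_calibration("wrist");print(-np.array(k["R"]).T@k["t"],k)
E
```

```text
stop_station 0.66 [381.5, 175.8, 424.2, 222.5] ((402.2500305175781, 198.25), (39.97062683105469, 39.565120697021484), 10.007980346679688)
[[0.492, -0.1365, 0.06], [0.5976, -0.1537, 0.06], [0.5821, -0.2593, 0.06], [0.4768, -0.2407, 0.06]] [ 0.53677452 -0.19754871  0.06      ]
stop_top 0.69 [393.0, 185.1, 412.9, 220.1] ((409.6294250488281, 200.17991638183594), (32.68410873413086, 21.524757385253906), 48.57633590698242)
[[0.5382, -0.1606, 0.1], [0.5768, -0.2021, 0.1], [0.5146, -0.2577, 0.1], [0.4766, -0.2163, 0.1]] [ 0.52636441 -0.20922538  0.1       ]
start_station 0.91 [262.3, 183.5, 295.6, 217.8] ((279.5, 199.0), (34.0, 31.0), 90.0)
[[0.569, 0.1721, 0.06], [0.5716, 0.0894, 0.06], [0.4804, 0.0858, 0.06], [0.4779, 0.1676, 0.06]] [0.52446645 0.12873065 0.06      ]
{'camera_matrix': array([[447.1089328 ,   0.        , 322.56456197],
       [  0.        , 447.1089328 , 194.59220277],
       [  0.        ,   0.        ,   1.        ]]), 'R': array([[ 0.03049074, -0.99950873,  0.00725329],
       [-0.98808997, -0.03123581, -0.15067361],
       [ 0.15082615, -0.00257276, -0.98855695]]), 't': array([-0.00213506,  0.5429882 ,  1.16802558])}
[ 0.29790105 -0.60851094  0.37396832] {'camera_matrix': array([[281.87829966,   0.        , 319.4716198 ],
       [  0.        , 281.87829966, 199.16447297],
       [  0.        ,   0.        ,   1.        ]]), 'R': array([[ 3.43601143e-01, -9.39115672e-01, -1.00568356e-04],
       [-9.01786124e-01, -3.29972996e-01,  2.79105012e-01],
       [-2.62145076e-01, -9.58101100e-02, -9.60260580e-01]]), 't': array([-0.67378369, -0.03652558,  0.37889883])}
```

View pics/crop1.png

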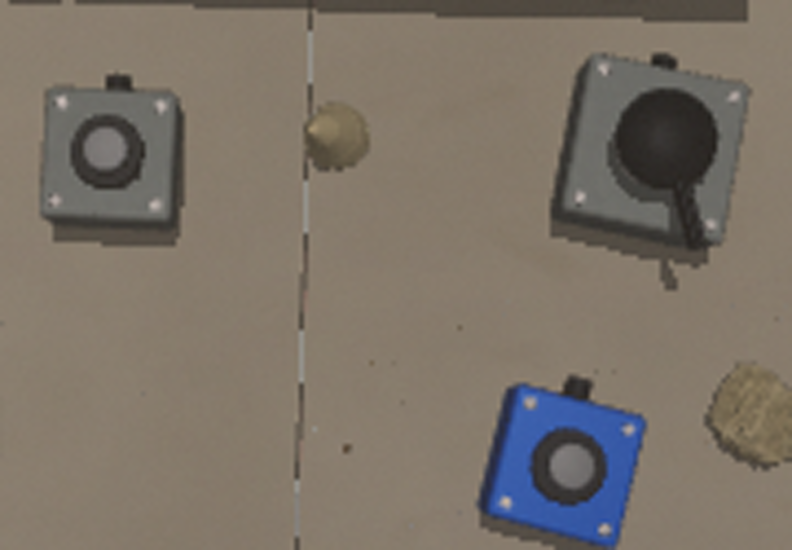

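The crop confirms it: mushroom at crop (666,139), wing tip at (695,240), grey start button at (107,148). The blue box at (569,466) is the look-alike.

```bash
python3 - <<'E'
from h import *
f=lambda p:(np.array(p)+.5)/4.4-.5+[255,165]
print("head rim z.09",ray("top",f((666,139)),.094),"start btn",ray("top",f((107,148)),.078))
for n,S in [("stop",[(603,69),(734,97),(711,225),(579,198)]),("start",[(62,103),(161,107),(155,205),(56,200)])]:
    P=np.array([ray("top",f(s),.06) for s in S]); print(n,P.mean(0),"yaw",[np.arctan2(*v[[1,0]]) for v in (P[0]-P[3],P[1]-P[2])],np.linalg.norm(P[0]-P[1]),np.linalg.norm(P[0]-P[3]))
print("wing",ray("top",f((684,190)),.1),ray("top",f((696,238)),.1))
# pre-look pose
print(rows(np.array([.46,-.23,.214])-read_state()["tool_pos"]))
E
```

```text
head rim z.09 [ 0.53733041 -0.20095536  0.094     ] start btn [0.52388951 0.12860764 0.078     ]
stop [ 0.5375741  -0.20187907  0.06      ] yaw [np.float64(-0.17313625632675889), np.float64(-0.177231195039884)] 0.08112412882602556 0.08069370115884959
start [0.52306779 0.12926417 0.06      ] yaw [np.float64(-0.012300019202270364), np.float64(-0.019275485022904108)] 0.060015431733549555 0.05918293142052626
wing [ 0.50668101 -0.2103733   0.1       ] [ 0.47882884 -0.217373    0.1       ]
[ 1.767e+00 -1.506e+00 -1.000e-03]
```

```bash
python3 -m creep '[[0.88,-0.75,0,0,0,0.095,0],[0.88,-0.75,0,0,0,0.095,0],[0.88,-0.75,0,0,0,0.095,0],[0.88,-0.75,0,0,0,0.095,0],[0.88,-0.75,0,0,0,0.095,0],[0.88,-0.75,0,0,0,0.095,0],[0.88,-0.75,0,0,0,0.095,0]]'; python3 - <<'E'
from h import *
print(rows(np.array([.46,-.22,.214])-read_state()["tool_pos"]))
E
```

```text
clock: 1.6
tool_pos: [0.3456, -0.4327, 0.2142]
tcp_rot: [0.99, 0.138, -0.0, 0.001]
ft_force: [-0.2, 0.8, 0.3]
finger_gap: -0.0
gripper_force: 0.0
[ 0.841 -0.866 -0.   ]
```

```bash
python3 -m creep '[[0.84,-0.87,0,0,0,0,0],[0.84,-0.87,0,0,0,0,0],[0.84,-0.87,0,0,0,0,0],[0.84,-0.87,0,0,0,0,0],[0.84,-0.87,0,0,0,0,0],[0.84,-0.87,0,0,0,0,0],[0.84,-0.87,0,0,0,0,0],[0.84,-0.87,0,0,0,0,0]]'; python3 - <<'E'
from h import *
k=get_calibration("wrist"); im=capture("wrist")
yaw=-.175; c=np.array([.5375,-.2015]); 
im2=im[:,:,::-1].copy()
for a in np.linspace(0,2*np.pi,60):
    p=proj("wrist",[c[0]+.03*np.cos(a),c[1]+.03*np.sin(a),.088],k); cv2.circle(im2,tuple(int(v) for v in p),1,(0,0,255),-1)
w=np.pi+.45+yaw
for r in (.03,.054,.066): cv2.circle(im2,tuple(int(v) for v in proj("wrist",[c[0]+r*np.cos(w),c[1]+r*np.sin(w),.104],k)),2,(0,255,0),-1)
cv2.imwrite("pics/w1.png",im2)
print(rows(np.array([.5375,-.2015,.143])-read_state()["tool_pos"]))
E
```

```text
clock: 2.4
tool_pos: [0.4593, -0.2215, 0.2137]
tcp_rot: [0.991, 0.136, -0.0, 0.0]
ft_force: [1.6, 0.2, 0.2]
finger_gap: -0.0001
gripper_force: 0.0
[0.404 0.009 0.353]
```

View pics/w1.png

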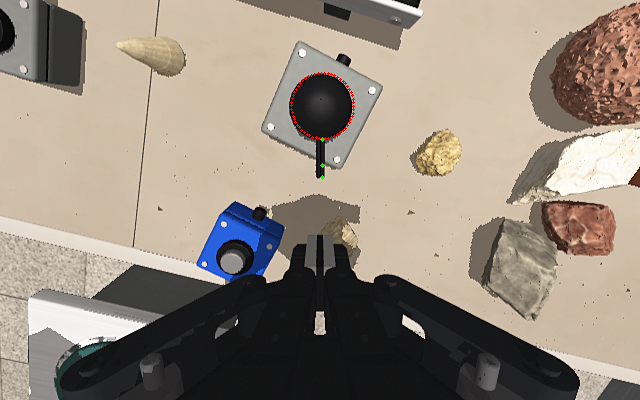

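The projected head circle and wing points lie on the real ones to about 2 mm (head at (322,105), wing tip at (322,178)). Next: over the head and press.

```bash
python3 -m creep '[[0.4,0.01,0.2,0,0,0,0],[0.4,0.01,0.35,0,0,0,0],[0.4,0.01,0.35,0,0,0,0],[0.4,0.01,0.42,0,0,0,0],[0.4,0.01,0.45,0,0,0,0],[0.4,0.01,0.47,0,0,0,0],[0.4,0.01,0.48,0,0,0,0],[0.4,0.01,0.48,0,0,0,0]]'
```

```text
clock: 3.25
tool_pos: [0.5371, -0.2005, 0.1186]
tcp_rot: [0.991, 0.137, 0.001, 0.0]
ft_force: [0.1, -0.2, 0.1]
finger_gap: 0.0
gripper_force: 0.0
```

```bash
python3 -m creep '[[0,0,0.01,0,0,0,0],[0,0,0.02,0,0,0,0],[0,0,0.02,0,0,0,0]]'; python3 -m creep '[[0,0,0.01,0,0,0,0],[0,0,0.02,0,0,0,0],[0,0,0.02,0,0,0,0]]'
```

```text
clock: 3.55
tool_pos: [0.5371, -0.1999, 0.1138]
tcp_rot: [0.991, 0.137, 0.0, -0.0]
ft_force: [0.7, 0.2, 0.3]
finger_gap: 0.0002
gripper_force: 0.0
clock: 3.85
tool_pos: [0.5369, -0.1998, 0.1093]
tcp_rot: [0.991, 0.137, -0.0, -0.0]
ft_force: [0.2, 0.3, -0.0]
finger_gap: 0.0003
gripper_force: 0.0
```

No force, although the tips should have been in contact. I'll look before going further.

```bash
python3 - <<'E'
from h import *
import plant; print([n for n in dir(plant) if n[0]!='_'])
a=capture("wrist")[60:360,160:480]; b=cv2.resize(capture("scene")[120:230,340:440],(400,440),interpolation=cv2.INTER_CUBIC)
a=cv2.resize(a,(400,375)); im=np.zeros((440,800,3),np.uint8); im[:375,:400]=a; im[:,400:]=b
cv2.imwrite("pics/w2.png",im[:,:,::-1])
print(read_state())
E
```

```text
['IKError', 'capture', 'finish_job', 'get_calibration', 'read_state', 'search_frame', 'tip_reach', 'trace']
{'clock': 3.95, 'joints': array([-3.99778281e-01,  1.60738550e-01,  1.92975977e+00,  1.05320129e-05,
        1.05142588e+00,  8.95824619e-01]), 'qd': array([-0.0002338 , -0.00243161, -0.00338001,  0.00068499,  0.00012196,
       -0.00098317]), 'joint_efforts': array([ 3.63038038e-03, -4.23252654e+01, -3.32711828e+01,  2.48077240e-04,
        5.70689081e-03, -3.24477367e-05]), 'tool_pos': array([ 0.53711487, -0.19991303,  0.10959776]), 'tcp_rot': array([ 9.90548843e-01,  1.37160349e-01, -1.40070453e-04, -8.87845027e-05]), 'ft_force': array([0.36366968, 0.54488592, 0.12501144]), 'wrist_torque': array([-0.0471984 ,  0.0120665 ,  0.01243203]), 'gripper_force': 0.0, 'finger_gap': 0.0001969056545311558}
```

View pics/w2.png

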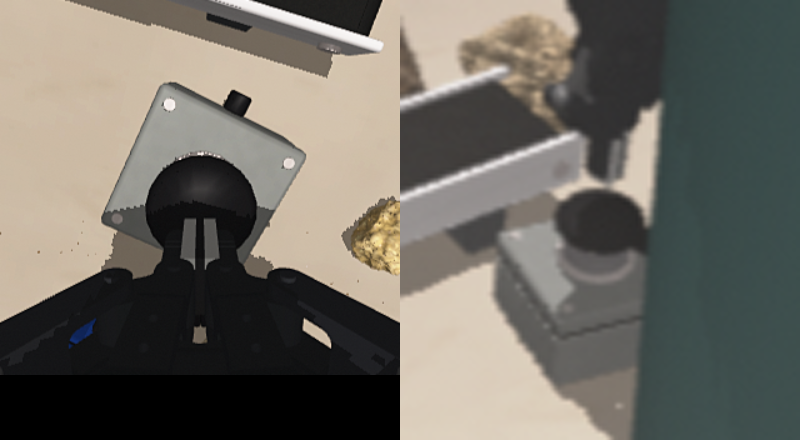

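The fingertips (crop (610,180) on the right) still show above the head. Comparing with projections.

```bash
python3 - <<'E'
from h import *
print("tip_reach",tip_reach() if callable(tip_reach) else tip_reach)
p=read_state()["tool_pos"]; print(p)
for c,f in [("scene",lambda q:((q-[340,120])*4+[400,0])),("wrist",lambda q:(q-[160,60])*1.25)]:
    for z in (.09,.1,.11,.12,.13): print(c,z,f(proj(c,[p[0],p[1],z])).round())
    print("headtop",f(proj(c,[.5375,-.2015,.104])).round())
E
```

```text
tip_reach 0.019
[ 0.53711487 -0.19991303  0.10959776]
scene 0.09 [598. 222.]
scene 0.1 [600. 209.]
scene 0.11 [601. 197.]
scene 0.12 [603. 185.]
scene 0.13 [605. 172.]
headtop [602. 203.]
wrist 0.09 [202. 207.]
wrist 0.1 [202. 214.]
wrist 0.11 [202. 222.]
wrist 0.12 [202. 231.]
wrist 0.13 [202. 241.]
headtop [205. 218.]
```

Both views put the shut fingertips at z ≈ 0.11–0.12, so they are still just above the head. I'll feel my way down.

```bash
python3 -m creep '[[0,0,0.01,0,0,0,0],[0,0,0.02,0,0,0,0],[0,0,0.02,0,0,0,0]]'; python3 -m creep '[[0,0,0.01,0,0,0,0],[0,0,0.02,0,0,0,0],[0,0,0.02,0,0,0,0]]'
```

```text
clock: 4.25
tool_pos: [0.5369, -0.1998, 0.1053]
tcp_rot: [0.991, 0.137, -0.0, -0.0]
ft_force: [0.3, -0.0, -0.3]
finger_gap: -0.0
gripper_force: 0.0
clock: 4.55
tool_pos: [0.5369, -0.1998, 0.1013]
tcp_rot: [0.991, 0.137, -0.0, -0.0]
ft_force: [0.0, 0.3, -0.8]
finger_gap: 0.0006
gripper_force: 0.0
```

```bash
python3 -m creep '[[0,0,0.01,0,0,0,0],[0,0,0.02,0,0,0,0],[0,0,0.02,0,0,0,0]]'; python3 - <<'E'
from h import *
a=cv2.resize(capture("wrist")[60:360,160:480],(400,375)); b=cv2.resize(capture("scene")[130:230,340:440],(400,400),interpolation=cv2.INTER_CUBIC)
im=np.zeros((400,800,3),np.uint8); im[:375,:400]=a; im[:,400:]=b
cv2.imwrite("pics/w3.png",im[:,:,::-1]);s=read_state();print(s["ft_force"],s["joint_efforts"],s["tool_pos"])
E
```

```text
clock: 4.85
tool_pos: [0.5369, -0.1999, 0.0974]
tcp_rot: [0.991, 0.137, -0.0, -0.0]
ft_force: [0.6, -0.2, 0.1]
finger_gap: -0.0002
gripper_force: 0.0
[ 0.18800546 -0.71178579  0.33677377] [-4.31992812e-04 -4.25701904e+01 -3.28280962e+01 -7.84694771e-05
  5.00564332e-03  1.73486825e-05] [ 0.53712636 -0.1999261   0.0976639 ]
```

View pics/w3.png

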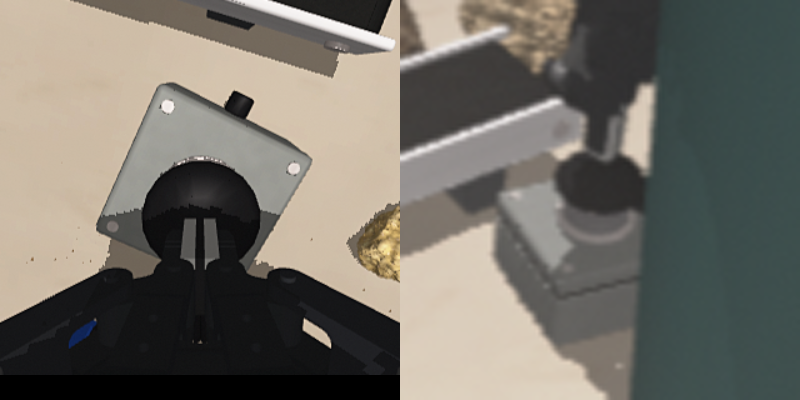

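The tips now sit right over the dome in both views. I'll keep feeling down.

```bash
python3 -m creep '[[0,0,0.01,0,0,0,0],[0,0,0.02,0,0,0,0],[0,0,0.02,0,0,0,0]]'; python3 -m creep '[[0,0,0.01,0,0,0,0],[0,0,0.02,0,0,0,0],[0,0,0.02,0,0,0,0]]'
```

```text
clock: 5.25
tool_pos: [0.5369, -0.1998, 0.0934]
tcp_rot: [0.991, 0.137, -0.0, -0.0]
ft_force: [0.6, 0.4, 0.4]
finger_gap: -0.0003
gripper_force: 0.0
clock: 5.55
tool_pos: [0.5369, -0.1998, 0.0893]
tcp_rot: [0.991, 0.137, -0.0, -0.0]
ft_force: [-0.3, 0.7, -0.1]
finger_gap: -0.0001
gripper_force: 0.0
```

```bash
python3 -m creep '[[0,0,0.01,0,0,0,0],[0,0,0.02,0,0,0,0],[0,0,0.02,0,0,0,0]]'; python3 - <<'E'
from h import *
s=read_state();print(s["ft_force"],s["joint_efforts"],s["tool_pos"])
b=cv2.resize(capture("scene")[135:215,350:430],(600,600),interpolation=cv2.INTER_CUBIC)
cv2.imwrite("pics/w4.png",b[:,:,::-1])
p=s["tool_pos"]
for z in (.07,.08,.09,.1,.11): print(z,((proj("scene",[p[0],p[1],z])-[350,135])*7.5).round())
k=get_calibration("scene");print(-np.array(k["R"]).T@k["t"])
E
```

```text
clock: 5.85
tool_pos: [0.5376, -0.2002, 0.0866]
tcp_rot: [0.991, 0.137, 0.0, 0.0]
ft_force: [-0.1, 0.2, 3.4]
finger_gap: -0.0004
gripper_force: 1.8
[-0.09793145  0.16668595  3.44529932] [-1.96589244e-02 -4.14335990e+01 -3.16222715e+01 -1.99197151e-03
 -2.11534775e-01 -2.08848392e-04] [ 0.53764672 -0.20016892  0.08657474]
0.07 [290. 347.]
0.08 [293. 325.]
0.09 [296. 302.]
0.1 [299. 279.]
0.11 [302. 256.]
[-0.25663892  0.5034438   0.90082098]
```

View pics/w4.png

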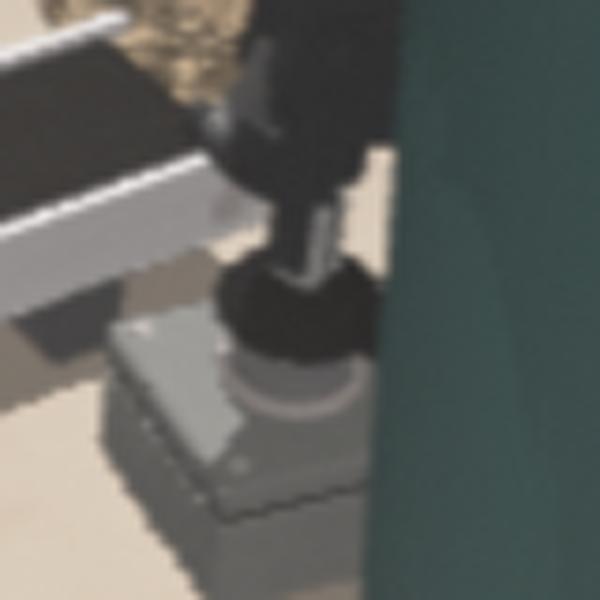

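Contact: 3.4 N at TCP z 0.0866, tips on the dome (crop (310,280)). So the real tips sit at about TCP z + 0.017. Now the full press.

```bash
python3 -m creep '[[0,0,0.02,0,0,0,0],[0,0,0.03,0,0,0,0],[0,0,0.04,0,0,0,0],[0,0,0.045,0,0,0,0],[0,0,0.05,0,0,0,0],[0,0,0.05,0,0,0,0]]'
```

```text
clock: 6.5
tool_pos: [0.5378, -0.2002, 0.0783]
tcp_rot: [0.991, 0.137, 0.0, 0.0]
ft_force: [-5.9, 2.2, 16.1]
finger_gap: -0.0002
gripper_force: 7.8
```

```bash
python3 -m creep '[[0,0,0.01,0,0,0,0],[0,0,0.01,0,0,0,0]]'; python3 -m creep '[[0,0,-0.1,0,0,0,0],[0,0,-0.2,0,0,0,0],[0,0,-0.3,0,0,0,0],[0,0,-0.3,0,0,0,0]]'; python3 - <<'E'
from h import *
s=read_state();p=s["tool_pos"];print(p,s["ft_force"])
c=np.array([.5375,-.2015]);w=np.pi+.275
r=np.array([np.cos(w),np.sin(w)]); n=np.array([np.sin(w),-np.cos(w)]) # clockwise tangent
print("radial",r,"cw",n)
for off in (.035,.02):
  q=c+.054*r-n*off; print(off,q,rows(np.r_[q,p[2]]-p),rows(np.r_[q,.063]-p))
th=.7 
for th in (.15,.3,.45,.6,.75):
  a=w-th; r2=np.array([np.cos(a),np.sin(a)]);n2=np.array([np.sin(a),-np.cos(a)])
  q2=c+.054*r2-n2*.0185; q0=c+.054*r-n*.035
  print(th,rows(np.r_[q2-q0,0]),th/(np.pi/4))
E
```

```text
clock: 6.7
tool_pos: [0.5382, -0.2003, 0.0782]
tcp_rot: [0.991, 0.137, 0.001, 0.0]
ft_force: [-9.5, 3.7, 25.1]
finger_gap: 0.0005
gripper_force: 12.5
clock: 7.1
tool_pos: [0.5395, -0.2009, 0.1367]
tcp_rot: [0.991, 0.137, 0.003, 0.001]
ft_force: [0.7, 0.4, 1.2]
finger_gap: -0.0
gripper_force: 0.0
[ 0.53946033 -0.20091387  0.13666293] [0.7197439  0.4349965  1.21423671]
radial [-0.9624252  -0.27154694] cw [-0.27154694  0.9624252 ]
0.035 [ 0.49503318 -0.24984842] [-0.28   0.175 -0.001] [-0.282  0.174  0.368]
0.02 [ 0.49095998 -0.23541204] [-0.28   0.1   -0.001] [-0.282  0.099  0.367]
0.15 [-0.011 -0.124 -0.001] 0.1909859317102744
0.3 [-0.015 -0.166 -0.001] 0.3819718634205488
0.45 [-0.013 -0.209 -0.001] 0.5729577951308232
0.6 [-0.005 -0.251 -0.001] 0.7639437268410976
0.75 [ 0.009 -0.291 -0.001] 0.954929658551372
```

```bash
python3 -m creep '[[-0.14,0.09,0,0,0,0,0],[-0.28,0.175,0,0,0,0,0],[-0.28,0.175,0,0,0,0,0],[-0.28,0.175,0.2,0,0,0,0],[-0.28,0.175,0.3,0,0,0,0],[-0.28,0.175,0.38,0,0,0,0],[-0.28,0.175,0.38,0,0,0,0]]'; python3 - <<'E'
from h import *
s=read_state();p=s["tool_pos"];print(p,s["ft_force"])
a=capture("wrist")[60:360,160:480];a=cv2.resize(a,None,fx=1.9,fy=1.9,interpolation=cv2.INTER_CUBIC)
cv2.imwrite("pics/w5.png",a[:,:,::-1])
E
```

```text
clock: 7.8
tool_pos: [0.4902, -0.2468, 0.0537]
tcp_rot: [0.991, 0.137, -0.003, -0.002]
ft_force: [-1.0, 0.4, -0.4]
finger_gap: -0.0
gripper_force: 0.0
[ 0.49017072 -0.24680984  0.0536965 ] [-0.97958863  0.39056154 -0.36748975]
```

View pics/w5.png

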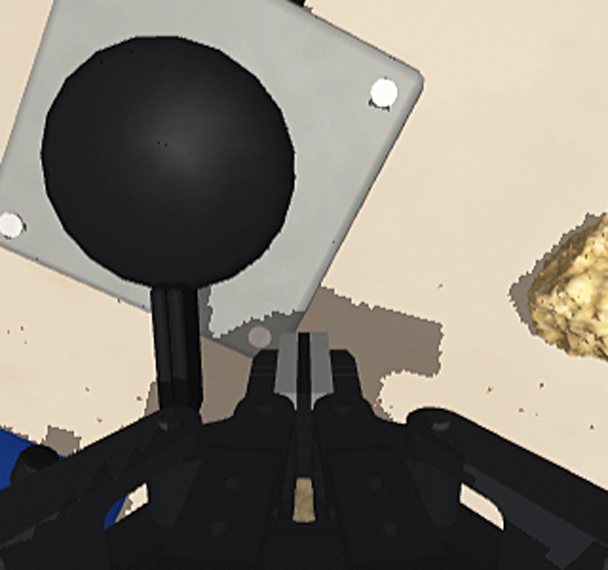

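The wing (crop (178,350)) is at rest, with the shut fingers to its right on the push side at (305,370). I'll raise a little and push round clockwise, turning the tool along.

```bash
python3 -m creep '[[0.01,0,-0.04,0,0,0,0],[0.01,-0.06,-0.04,0,0,0,0],[0.01,-0.12,-0.04,0,0,0.19,0],[0.005,-0.165,-0.04,0,0,0.38,0],[0.005,-0.21,-0.04,0,0,0.57,0]]';  python3 -m creep '[[0,0,0,0,0,0,0]]'; python3 - <<'E'
from h import *
s=read_state();p=s["tool_pos"];print(p,s["ft_force"],s["wrist_torque"])
c=np.array([.5375,-.2015]);d=p[:2]-c;R=np.hypot(*d);print("radius",R,"ang",np.arctan2(d[1],d[0])%(2*np.pi)-np.pi)
w=np.pi+.275
for th in (.6,.7,.8):
  a=w-th; r2=np.array([np.cos(a),np.sin(a)]);n2=np.array([np.sin(a),-np.cos(a)])
  q2=c+.054*r2-n2*.0185; print(th,rows(np.r_[q2-p[:2],0]))
E
```

```text
clock: 8.35
tool_pos: [0.4843, -0.2088, 0.0683]
tcp_rot: [0.996, -0.089, 0.003, 0.002]
ft_force: [0.3, -4.3, 4.7]
finger_gap: -0.0001
gripper_force: 2.5
clock: 8.45
tool_pos: [0.484, -0.2081, 0.0682]
tcp_rot: [0.996, -0.086, 0.002, 0.001]
ft_force: [-0.1, -0.8, 1.3]
finger_gap: 0.0005
gripper_force: 0.6
[ 0.48399532 -0.20808069  0.06823721] [-0.11869211 -0.77311247  1.32725125] [-0.18633931 -0.03570508 -0.02978369]
radius 0.05390784992870709 ang 0.12237822886631422
0.6 [-0.023 -0.028 -0.   ]
0.7 [-0.027 -0.056 -0.   ]
0.8 [-0.027 -0.085 -0.   ]
```

```bash
python3 -m creep '[[-0.01,-0.01,0.02,0,0,0.06,0],[-0.02,-0.03,0.02,0,0,0.19,0],[-0.025,-0.055,0.02,0,0,0.32,0],[-0.025,-0.065,0.02,0,0,0.38,0],[-0.025,-0.065,0.02,0,0,0.38,0]]';  python3 - <<'E'
from h import *
s=read_state();p=s["tool_pos"];print(p,s["ft_force"],s["wrist_torque"])
a=capture("wrist")[60:360,160:480];a=cv2.resize(a,None,fx=1.9,fy=1.9,interpolation=cv2.INTER_CUBIC)
cv2.imwrite("pics/w6.png",a[:,:,::-1])
E
```

```text
clock: 8.95
tool_pos: [0.4798, -0.1942, 0.0624]
tcp_rot: [0.973, -0.232, 0.0, -0.0]
ft_force: [-0.9, -0.2, 0.2]
finger_gap: 0.0
gripper_force: 0.3
[ 0.47979979 -0.19416313  0.06238221] [-0.87287896 -0.23010075  0.24493695] [-0.03332377  0.12792118 -0.02902382]
```

View pics/w6.png

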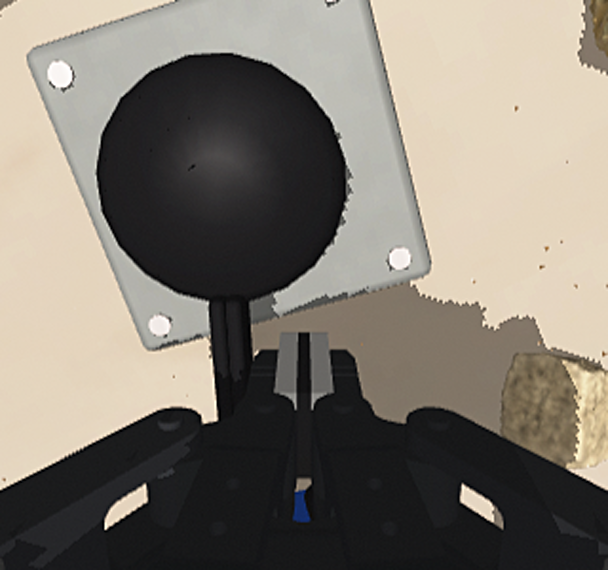

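The wing has been turned to about 0.72 rad, parallel to the fingers. The head's apparent size puts it about 7 mm higher than before, so it has sprung up. I'll back off the way I came.

```bash
python3 - <<'E'
from h import *
s=read_state();p=s["tool_pos"]
for q in [(.484,-.208),(.485,-.23),(.492,-.262)]: print(rows(np.r_[q,p[2]]-p))
E
```

```text
[0.05  0.051 0.   ]
[0.103 0.147 0.   ]
[0.207 0.275 0.   ]
```

```bash
python3 -m creep '[[0.02,0.03,0,0,0,-0.15,0],[0.045,0.055,0,0,0,-0.32,0],[0.07,0.1,0,0,0,-0.5,0],[0.1,0.15,0,0,0,-0.68,0],[0.15,0.21,0,0,0,-0.86,0],[0.2,0.275,0,0,0,-0.95,0],[0.2,0.275,0,0,0,-0.95,0],[0.2,0.275,-0.25,0,0,-0.95,0]]'; python3 -m creep '[[0,0,-0.2,0,0,0,0],[0,0,-0.3,0,0,0,0],[0,0,-0.3,0,0,0,0]]'; python3 - <<'E'
from h import *
s=read_state();p=s["tool_pos"];print(p,s["ft_force"])
k=get_calibration("wrist"); im=capture("wrist")[:,:,::-1].copy()
c=np.array([.5375,-.2015]);w=np.pi+.275
for z,col in ((.088,(0,0,255)),(.080,(0,255,255))):
  for a in np.linspace(0,2*np.pi,60): cv2.circle(im,tuple(int(v) for v in proj("wrist",[c[0]+.03*np.cos(a),c[1]+.03*np.sin(a),z],k)),0,col,-1)
for r in (.03,.054,.066): cv2.circle(im,tuple(int(v) for v in proj("wrist",[c[0]+r*np.cos(w),c[1]+r*np.sin(w),.104],k)),1,(0,255,0),-1)
cv2.imwrite("pics/w7.png",im)
print(rows(np.array([.5238,.129,.11])-p))
E
```

```text
clock: 9.8
tool_pos: [0.4845, -0.2582, 0.1048]
tcp_rot: [0.991, 0.137, -0.006, -0.005]
ft_force: [0.0, 0.5, -0.5]
finger_gap: 0.0001
gripper_force: 0.0
clock: 10.1
tool_pos: [0.4929, -0.2625, 0.1764]
tcp_rot: [0.991, 0.137, 0.003, 0.002]
ft_force: [0.2, 0.3, 0.5]
finger_gap: -0.0
gripper_force: 0.0
[ 0.49290907 -0.26248211  0.17636984] [0.23494436 0.33933195 0.48319076]
[ 0.68  -1.843  0.329]
```

View pics/w7.png

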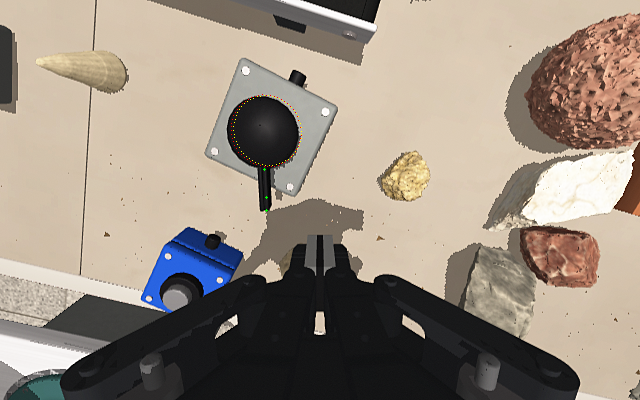

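The wing is back at rest at (265,190). I'll check numerically that the head is up by fitting the dome outline to z, with the true geometry.

```bash
python3 - <<'E'
from h import *
k=get_calibration("wrist"); im=capture("wrist").astype(int)
R=np.array(k["R"]);C=-R.T@np.array(k["t"]); c=np.array([.5375,-.2015])
dark=(im.max(2)<75).astype(np.uint8); dark[225:]=0
n,lab,st,_=cv2.connectedComponentsWithStats(dark); u=proj("wrist",[*c,.09],k).astype(int); m=lab==lab[u[1],u[0]]
print(st[lab[u[1],u[0]]])
o=cv2.morphologyEx(m.astype(np.uint8),cv2.MORPH_OPEN,np.ones((15,15)))
print("area",o.sum(),cv2.minEnclosingCircle(max(cv2.findContours(o,0,1)[0],key=len)))
from scipy.optimize import minimize
a=np.linspace(0,2*np.pi,90)
def mask(x,y,b):
    M=np.zeros((400,640),np.uint8); pts=[]
    for rr,z in ((.03,b),(.03,b+.006),(.022,b+.015),(.012,b+.0175)):
        pts+= [proj("wrist",[x+rr*np.cos(t),y+rr*np.sin(t),z],k) for t in a]
    cv2.fillConvexPoly(M,cv2.convexHull((np.array(pts)*16).astype(np.int32)),1,shift=4); return M
for b in (.078,.082,.086,.09):
    best=max(((lambda M:(M&o).sum()/(M|o).sum())(mask(c[0]+dx,c[1]+dy,b)),dx,dy) for dx in np.arange(-.004,.005,.001) for dy in np.arange(-.004,.005,.001)); print(b,best, mask(*c,b).sum())
E
```

```text
[ 227   94   73  117 4717]
area 4160 ((262.5386962890625, 130.9783172607422), 37.83198165893555)
0.078 (np.float64(0.9671226301895849), np.float64(-0.002), np.float64(0.004)) 4047
0.082 (np.float64(0.9802380952380952), np.float64(-0.002), np.float64(0.003)) 4173
0.086 (np.float64(0.9621106462110646), np.float64(-0.002), np.float64(0.002)) 4304
0.09 (np.float64(0.9369227303446722), np.float64(-0.001), np.float64(0.001)) 4437
```

The fit is ambiguous, so I'll feel with a light touch, well under the 10 N that would move it. An up head was met at TCP z 0.0866; a latched one would be 8 mm lower.

```bash
python3 - <<'E'
from h import *
p=read_state()["tool_pos"]; print(p,rows(np.array([.5372,-.2003,.094])-p))
E
```

```text
[ 0.49023602 -0.26105099  0.17178245] [ 0.308 -0.228  0.389]
```

```bash
python3 -m creep '[[0.31,-0.23,0,0,0,0,0],[0.31,-0.23,0,0,0,0,0],[0.31,-0.23,0.2,0,0,0,0],[0.31,-0.23,0.3,0,0,0,0],[0.31,-0.23,0.37,0,0,0,0],[0.31,-0.23,0.39,0,0,0,0],[0.31,-0.23,0.39,0,0,0,0],[0.31,-0.23,0.39,0,0,0,0]]'; python3 -m creep '[[0,0,0.01,0,0,0,0],[0,0,0.02,0,0,0,0],[0,0,0.02,0,0,0,0]]'
```

```text
clock: 11.0
tool_pos: [0.5381, -0.201, 0.0946]
tcp_rot: [0.991, 0.137, 0.001, 0.0]
ft_force: [-0.8, -0.4, 0.6]
finger_gap: -0.0005
gripper_force: 0.0
clock: 11.3
tool_pos: [0.5377, -0.2007, 0.0902]
tcp_rot: [0.991, 0.137, 0.0, 0.0]
ft_force: [0.4, 0.1, 0.4]
finger_gap: -0.0002
gripper_force: 0.0
```

```bash
python3 -m creep '[[0,0,0.01,0,0,0,0],[0,0,0.01,0,0,0,0],[0,0,0.01,0,0,0,0]]'
```

```text
clock: 11.6
tool_pos: [0.5374, -0.2006, 0.0877]
tcp_rot: [0.991, 0.137, -0.0, -0.0]
ft_force: [0.6, 0.2, -0.2]
finger_gap: -0.0002
gripper_force: 0.0
```

```bash
python3 -m creep '[[0,0,0.005,0,0,0,0],[0,0,0.01,0,0,0,0],[0,0,0.01,0,0,0,0]]'
```

```text
clock: 11.9
tool_pos: [0.5378, -0.2007, 0.0866]
tcp_rot: [0.991, 0.137, 0.0, 0.0]
ft_force: [-1.3, 0.4, 5.1]
finger_gap: 0.0003
gripper_force: 2.2
```

Contact at 0.0866 again, so the head is up. Now up and across to the grey start box.

```bash
python3 -m creep '[[0,0,-0.15,0,0,0,0],[0,0,-0.4,0,0,0,0],[0.05,-0.2,-0.4,0,0,0,0],[0.1,-0.4,-0.4,0,0,0,0],[0.15,-0.6,-0.4,0,0,0,0],[0.2,-0.8,-0.4,0,0,0,0],[0.2,-0.8,-0.4,0,0,0,0]]'; python3 - <<'E'
from h import *
p=read_state()["tool_pos"]; print(p,rows(np.array([.47,.115,.17])-p))
E
```

```text
clock: 12.6
tool_pos: [0.532, -0.0315, 0.1656]
tcp_rot: [0.99, 0.139, -0.0, -0.001]
ft_force: [-0.3, -0.4, -0.7]
finger_gap: -0.0002
gripper_force: 0.0
[ 0.5319756  -0.03147972  0.16564327] [-0.096 -0.79  -0.02 ]
```

```bash
python3 -m creep '[[-0.1,-0.79,0,0,0,0,0],[-0.1,-0.79,0,0,0,0,0],[-0.1,-0.79,0,0,0,0,0],[-0.1,-0.79,0,0,0,0,0],[-0.1,-0.79,0,0,0,0,0],[-0.1,-0.79,0,0,0,0,0]]'; python3 - <<'E'
from h import *
k=get_calibration("wrist"); im=capture("wrist")[:,:,::-1].copy()
for cz,r in ((.078,.014),(.072,.022)):
  for a in np.linspace(0,2*np.pi,50): cv2.circle(im,tuple(int(v) for v in proj("wrist",[.5238+r*np.cos(a),.129+r*np.sin(a),cz],k)),0,(0,0,255),-1)
cv2.imwrite("pics/w8.png",im)
p=read_state()["tool_pos"]; print(p,rows(np.array([.5238,.129,.07])-p))
E
```

```text
clock: 13.2
tool_pos: [0.471, 0.1099, 0.1658]
tcp_rot: [0.991, 0.137, 0.0, 0.0]
ft_force: [-0.2, -0.1, -0.7]
finger_gap: -0.0001
gripper_force: 0.0
[0.4711329  0.1096176  0.16582702] [ 0.28  -0.022  0.479]
```

View pics/w8.png

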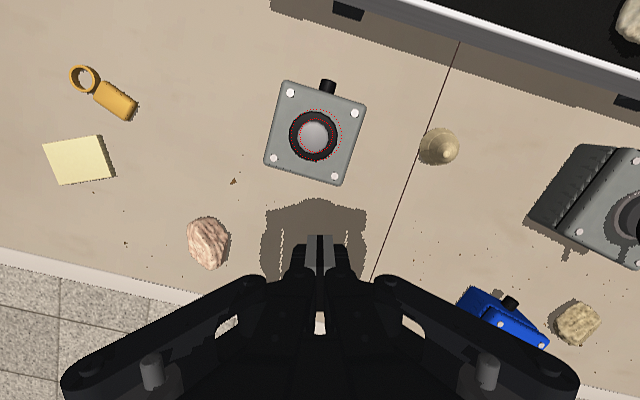

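The start button is at (314,137); the projected circle is off by about 5 px, taken while the arm was still settling. I'll refine it numerically with a settled arm.

```bash
python3 -m creep '[[0,0,0,0,0,0,0],[0,0,0,0,0,0,0]]' >/dev/null; python3 - <<'E'
from h import *
k=get_calibration("wrist"); im=capture("wrist").astype(int)
d=(im.max(2)<60).astype(np.uint8)*255
cs=[c for c in cv2.findContours(d[90:185,270:365],0,1)[0] if cv2.contourArea(c)>800]
for c in cs:
    (x,y),r=cv2.minEnclosingCircle(c); e=cv2.fitEllipse(c); print(x+270,y+90,r,e, ray("wrist",(e[0][0]+270,e[0][1]+90),.070,k))
p=read_state()["tool_pos"]; print(p,rows(np.array([.5238,.129,.07])-p))
E
```

```text
312.33581924438477 135.57462692260742 24.95429039001465 ((42.346073150634766, 45.485374450683594), (47.77449417114258, 48.97950744628906), 165.42849731445312) [0.52248056 0.13202677 0.07      ]
[0.47083222 0.10989613 0.16570016] [ 0.281 -0.021  0.478]
```

```bash
python3 -m creep '[[0.28,-0.03,0,0,0,0,0],[0.28,-0.03,0.15,0,0,0,0],[0.28,-0.03,0.3,0,0,0,0],[0.28,-0.03,0.42,0,0,0,0],[0.28,-0.03,0.46,0,0,0,0],[0.28,-0.03,0.48,0,0,0,0],[0.28,-0.03,0.48,0,0,0,0],[0.28,-0.03,0.48,0,0,0,0]]'; python3 -m creep '[[0,0,0.02,0,0,0,0],[0,0,0.035,0,0,0,0],[0,0,0.04,0,0,0,0],[0,0,0.04,0,0,0,0]]'
```

```text
clock: 14.3
tool_pos: [0.5239, 0.132, 0.0713]
tcp_rot: [0.991, 0.137, 0.001, -0.0]
ft_force: [-0.0, 0.4, -0.3]
finger_gap: 0.0002
gripper_force: 0.0
clock: 14.7
tool_pos: [0.5235, 0.1321, 0.0625]
tcp_rot: [0.991, 0.137, 0.001, -0.0]
ft_force: [0.5, -0.2, 3.5]
finger_gap: -0.0002
gripper_force: 1.5
```

Contact at 0.0625; now a full press until it bottoms out.

```bash
python3 -m creep '[[0,0,0.02,0,0,0,0],[0,0,0.03,0,0,0,0],[0,0,0.04,0,0,0,0],[0,0,0.045,0,0,0,0],[0,0,0.05,0,0,0,0],[0,0,0.05,0,0,0,0]]'; python3 -m creep '[[0,0,0.01,0,0,0,0],[0,0,0.01,0,0,0,0]]'
```

```text
clock: 15.3
tool_pos: [0.5239, 0.1322, 0.058]
tcp_rot: [0.991, 0.137, 0.001, 0.0]
ft_force: [-14.9, -3.0, 40.2]
finger_gap: -0.0003
gripper_force: 20.1
clock: 15.5
tool_pos: [0.524, 0.1322, 0.0578]
tcp_rot: [0.991, 0.137, 0.001, 0.0]
ft_force: [-19.6, -4.9, 52.1]
finger_gap: 0.0003
gripper_force: 25.9
```

Firm stop at 0.0578 (52 N). To confirm the full 6 mm of travel, I'll release slowly and watch force against height.

```bash
for r in 1 2 3; do python3 -m creep '[[0,0,-0.015,0,0,0,0],[0,0,-0.015,0,0,0,0]]'|grep -E "tool_pos|ft_f"; done; for r in 1 2 3 4 5 6; do python3 -m creep '[[0,0,-0.005,0,0,0,0],[0,0,-0.005,0,0,0,0]]'|grep -E "tool_pos|ft_f"; done
```

```text
tool_pos: [0.5239, 0.1322, 0.0581]
ft_force: [-10.9, -3.3, 33.2]
tool_pos: [0.5237, 0.1321, 0.0583]
ft_force: [-5.0, -1.4, 16.0]
tool_pos: [0.5236, 0.1321, 0.0599]
ft_force: [0.5, -0.1, 4.6]
tool_pos: [0.5236, 0.1321, 0.0603]
ft_force: [2.2, 0.7, 6.0]
tool_pos: [0.5235, 0.1321, 0.0611]
ft_force: [3.2, 0.4, 3.3]
tool_pos: [0.5228, 0.1319, 0.0618]
ft_force: [2.9, -0.3, 4.1]
tool_pos: [0.5223, 0.1318, 0.0626]
ft_force: [2.7, 1.0, 2.3]
tool_pos: [0.522, 0.1318, 0.0635]
ft_force: [1.4, 0.4, 1.9]
tool_pos: [0.5219, 0.1318, 0.0645]
ft_force: [-0.7, -0.2, 2.1]
```

The spring was felt from the hard stop at 0.0583 to above 0.0645. That is at least 6 mm, so the press was full. Lifting clear and checking.

```bash
python3 -m creep '[[0,0,-0.05,0,0,0,0],[0,0,-0.2,0,0,0,0],[-0.2,0,-0.45,0,0,0,0],[-0.35,0,-0.5,0,0,0,0],[-0.35,0,-0.5,0,0,0,0],[-0.35,0,-0.5,0,0,0,0],[-0.35,0,-0.5,0,0,0,0],[-0.35,0,-0.5,0,0,0,0]]'; python3 - <<'E'
from h import *
im=capture("top")
cv2.imwrite("pics/end.png",cv2.resize(im[165:290,230:435],None,fx=3.9,fy=3.9,interpolation=cv2.INTER_CUBIC)[:,:,::-1])
E
```

```text
clock: 18.1
tool_pos: [0.4551, 0.1129, 0.1636]
tcp_rot: [0.991, 0.137, -0.001, 0.0]
ft_force: [0.9, 0.3, -0.1]
finger_gap: -0.0
gripper_force: 0.0
```

View pics/end.png

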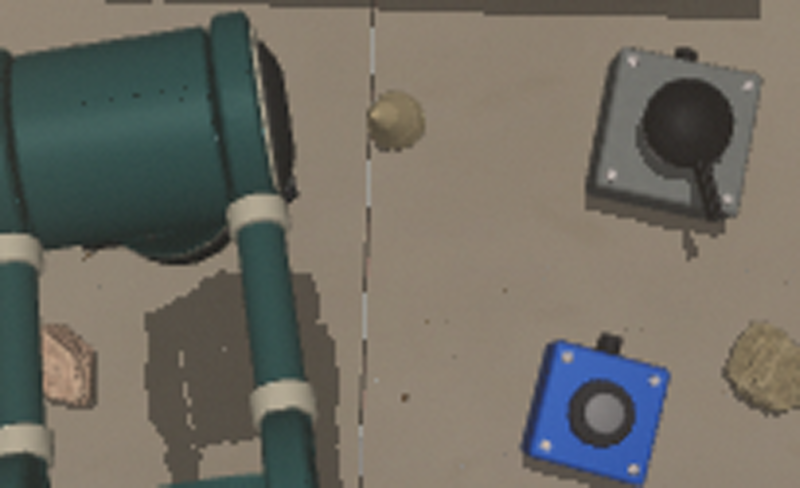

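The mushroom is up at (688,122) with its wing back at rest at (708,190). The coral and rocks lie where they were, and the arm is clear of everything.

```bash
python3 -c "
from plant import *
print(finish_job())"
```

```text
the job is handed in; nothing more can be done
None
```

I pressed the mushroom stop fully in, turned its wing clockwise until the head sprang up, then gave the grey start button a full press and handed the job in at about 18 s. At hand-in the wing was back at rest and the arm was clear; I judged both buttons up by feel, and no verdict came back.

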